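# Hang the cleaner basket on its sprung drip hanger and tug to check

### The arm

A 7-joint arm with a two-finger parallel gripper is mounted at the origin on the work surface. World frame = base frame: x ahead of the robot, y to its left, z up, the work surface at z = 0. Lengths are in m, angles in rad, forces in N, time in s.
With the tool pointing down it reaches from about 0.4 to 0.875 m from the base axis. Payload 19.3 kg.
Tool frame: the origin (TCP) lies at the very end of the fingers, on their centre line; the grasp point (between the pads) lies ctrl.grip_point_offset behind it (ctrl.grip_point_offset is the distance from the TCP to the grasp point, in m); z points along the fingers, y is the line along which they close (so a half turn about z gives the same grasp; the last joint's range is limited). The gripper opens to 85 mm and grips with 20 to 120 N. Pads are 22 mm wide; open, the fingers measure 114 mm over their backs; the gripper's body (76 mm by 85 mm) begins 54 mm behind the grasp point. The pads swing forward as they close: fully open they stand 13 mm farther back than shut.
Start: joints at [-1.205, 0.521, -0.036, 1.599, 0.021, 1.021, -0.113], TCP at [0.264, 0.567, 0.231] pointing down, gripper open.
Joint ranges: [-2.91, 2.91], [-0.3, 2.13], [-1.5, 1.42], [0.17, 2.43], [-1.26, 4.41], [0.16, 1.93], [-2.52, 2.52]. Speed limits (rad/s): [1.89, 1.89, 2.39, 2.39, 3.01, 3.01, 3.01].

### API

Orientations are given as a rotation vector (axis times angle).
In Python, from rig import ctrl, kin, monitor, capture, ticket gives the robot as it stands. Calls block until the motion is done:
- ctrl.move_to(position, orientation): joint-space move of the TCP to a pose.
- ctrl.line_to(position, ori=None, max_speed=0.15): straight line of the TCP; ori=None keeps the orientation; max_speed is the mean speed in m/s.
- ctrl.movej(angles): joint-space move.
- ctrl.grip(opening): opening from 0.0 (shut) to 1.0 (fully open); the grip force is fixed at half the most; returns when the fingers have stopped.
- ctrl.wait(seconds).
- kin.inverse_kinematics(position, orientation): joint angles nearest the present ones, or None.
- monitor.get_state(): the state.
- capture(name): name is "scene" or "top" or "wrist"; returns a dict with "pixels" (420x560x3 uint8, blue, green, red), "fx", "fy", "cx", "cy" (pixels), "position" and "orientation" of the camera in the world. Camera axes: x right, y down, z forward; pixel columns grow to the right and rows downward; lengths in m; the calibration is good to about 2 mm. The wrist camera is an equidistant fisheye: a pixel r from the principal point sees the ray r / f radians off the axis. A picture is of the moment at which its call begins. There is no depth.
A pose or a line that the arm cannot do raises ctrl.Unreachable and nothing moves.
- ticket.finish_job(): hands the job in; it is judged then, once.
The state is a dict: "time": time; "q": joint angles; "joint_velocities": joint speeds; "effort": joint torques, N m; "eef_pos": TCP position; "eef_rot": TCP orientation; "ft_force": force on the tool from outside, world axes, zero at the start; "torque": the same for the moment, N m; "gripper_width": opening from 0.0 (shut) to 1.0 (fully open); "grasp_force": force on a finger pad.
Only numpy, scipy, OpenCV 4.12 (cv2) and the standard library are available. Lean on these libraries where they do the work, as an engineer would, in place of code of your own. Each camera call takes 0.05 s, during which the arm holds its last target. There are 200 camera calls.

### The job

Pick up the wire basket with the blue grip and hang it by its bail on both prongs of the sprung drip hanger. Before letting go, tug it gently down until the hanger dips about a centimetre further than under the basket's own weight, to be sure it is held; then ease off and let go, leaving it hanging still. Leave the basket with the yellow grip where it stands.

Things in the scene. Friction and masses are not known exactly. Their poses are not given: they have to be found in the camera images.
- blue_basket: Steel wire basket with a BLUE grip, about 200 g, standing. Tray 80 (x) x 130 (y) x 55 high. Rigid bail: 6 thick wires rise at y = -68 and 68 to a straight 6 thick bar along y, its underside 137 above the origin. Mid-bar, the blue grip, 14 (x) x 40 (y) x 20, from 132 to 152 up: take it from above, fingers closing along x. Origin: centre of underside; z up.
- yellow_basket: The same basket with a YELLOW grip, same sizes and axes: a bystander, to be left where it stands. The two may stand in either order.
- hanger_seat (a point): Where the bar rests on the drip hanger: level with the top of two level steel prongs (8 thick, axes y = -42, 42; x -35 to 68), midway between, 175 above the bench. x runs from the open ends to the upright, z up. Ends turn up: red tips 18 high at x = -47. Cross-bar x = 68; red block and upright from x = 70, 20 high. Bring the bar in along +x above the tips, tray below prongs; lower at x = y = 0.
- hanger (a joint): Sinking of the sprung prongs on their upright, in m: 0 unloaded, growing downwards, about 300 N per m (the seat sinks along). About 0.005 to 0.008 under the basket alone; a gentle tug takes it to about 0.018 (3 to 4 N above the weight); beyond 0.032 is too hard. Stop at 0.040. Grey foot of the stand: 14 thick, from 50 to 185 mm along the seat's x.
Mind the look-alikes: they are no part of the job. What is shaped like the blue_basket but purple or red is not meant.

How it is judged:
By the outcome, as a careful person would: the job done as asked, in the order asked, and still so for the second after the job is handed in, with the robot touching nothing.
It also fails if it takes over 48 s, if anything falls off the work surface, if the arm or the gripper's body presses on something with over 40 N, if the wrist force passes 120 N, or if a joint passes its speed limit or range.

## Working session

There is one attempt and no reset: what is moved stays moved. The work goes in short steps, each a Python script; the robot and the scene stay as the last script left them, time stands still between calls to the robot, and variables do not carry over. Pictures are saved under pics/ and viewed, at most 10 in all, crops included, and the job is handed in when it is done.

```bash
ls; mkdir -p pics; python3 - <<'E'
from rig import ctrl, kin, monitor, capture
import cv2, numpy as np
for n in ["scene","top"]:
    c=capture(n); cv2.imwrite(f"pics/{n}0.png",c["pixels"]); print(n,{k:np.round(v,4).tolist() for k,v in c.items() if k!="pixels"})
s=monitor.get_state(); print(s, ctrl.grip_point_offset)
E
```

```text
pics
scene {'fx': 389.0295, 'fy': 389.0295, 'cx': 281.9822, 'cy': 215.8862, 'position': [1.0577, -0.422, 0.9956], 'orientation': [-2.2316, -1.2878, 0.4048]}
top {'fx': 438.6517, 'fy': 438.6517, 'cx': 280.4857, 'cy': 213.2848, 'position': [0.3453, -0.1452, 1.4212], 'orientation': [-2.1642, 2.121, -0.125]}
{'time': 0.1, 'q': array([-1.20519418,  0.52194766, -0.03630169,  1.59990582,  0.02121875,
        1.02110531, -0.11283251]), 'joint_velocities': array([ 1.67867187e-03, -8.87883651e-04,  1.26560782e-03, -1.80672535e-03,
        3.34135877e-04,  2.21107639e-03, -4.61606869e-05]), 'effort': array([ 3.76676835e-03, -9.28488708e+01,  1.98449336e+00, -3.70533121e+01,
        1.82105403e-02,  5.20581714e-03, -3.93420976e-05]), 'eef_pos': array([0.26376548, 0.5663067 , 0.23080396]), 'eef_rot': array([-6.79213787e-01, -3.06717055e+00,  1.52974227e-03]), 'ft_force': array([-0.23328401, -0.78894517, -0.1960089 ]), 'torque': array([0.00083243, 0.06182541, 0.00538022]), 'grasp_force': 0.0, 'gripper_width': 0.999850406761008} 0.0187
```

View pics/scene0.png

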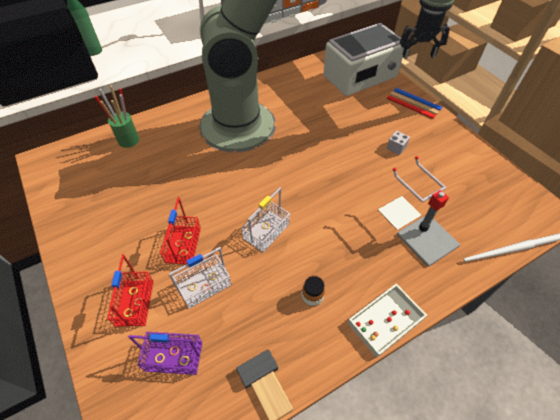

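View pics/top0.png

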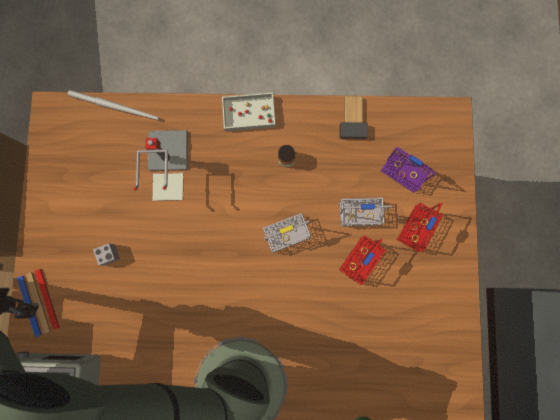

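The scene view shows the grey basket with the blue grip at about (195,260), and yellow at (265,203). The hanger tips are near (394,171) and (417,158). In the top view the blue grip is at (367,207) and the hanger tips at (136,187) and (166,187). I'll zoom in on these.

```bash
cat > h.py <<'E'
import numpy as np, cv2
from scipy.spatial.transform import Rotation as R
def proj(c,P):
    Rm=R.from_rotvec(c["orientation"]).as_matrix()
    p=(np.atleast_2d(P)-c["position"])@Rm
    return np.c_[c["fx"]*p[:,0]/p[:,2]+c["cx"], c["fy"]*p[:,1]/p[:,2]+c["cy"]]
def onplane(c,uv,z):
    Rm=R.from_rotvec(c["orientation"]).as_matrix()
    d=Rm@np.array([(uv[0]-c["cx"])/c["fx"],(uv[1]-c["cy"])/c["fy"],1]); o=np.array(c["position"])
    return o+d*(z-o[2])/d[2]
def pose(x,y,z,a):
    return np.array([x,y,z]),R.from_euler("z",a)
E
python3 - <<'E'
from rig import capture
import numpy as np,cv2
from h import *
s=capture("scene");t=capture("top")
for n,uv in [("blue grip",(367,207)),("yellow",(287,230))]: print(n,onplane(t,uv,.142))
for n,uv in [("tipR",(136,187)),("tipL",(166,187))]: print(n,onplane(t,uv,.18))
print(onplane(s,(195,260),.142),onplane(s,(394,171),.19),onplane(s,(417,158),.19))
def crop(c,u,v,w,h,k): return cv2.resize(c["pixels"][v:v+h,u:u+w],(w*k,h*k),interpolation=cv2.INTER_CUBIC)
a=np.vstack([np.hstack([crop(t,330,185,80,60,5),crop(t,120,125,80,60,5)]),np.hstack([crop(s,160,242,80,60,5),crop(s,385,150,80,60,5)])])
cv2.imwrite("pics/c1.png",a)
E
```

```text
blue grip [ 0.54252367 -0.373223    0.142     ]
yellow [ 0.47004091 -0.13947562  0.142     ]
tipR [0.58275581 0.29999242 0.18      ]
tipL [0.58432155 0.2127017  0.18      ]
[ 0.54495082 -0.37086236  0.142     ] [0.58891849 0.21159787 0.19      ] [0.58299235 0.3001614  0.19      ]
```

View pics/c1.png

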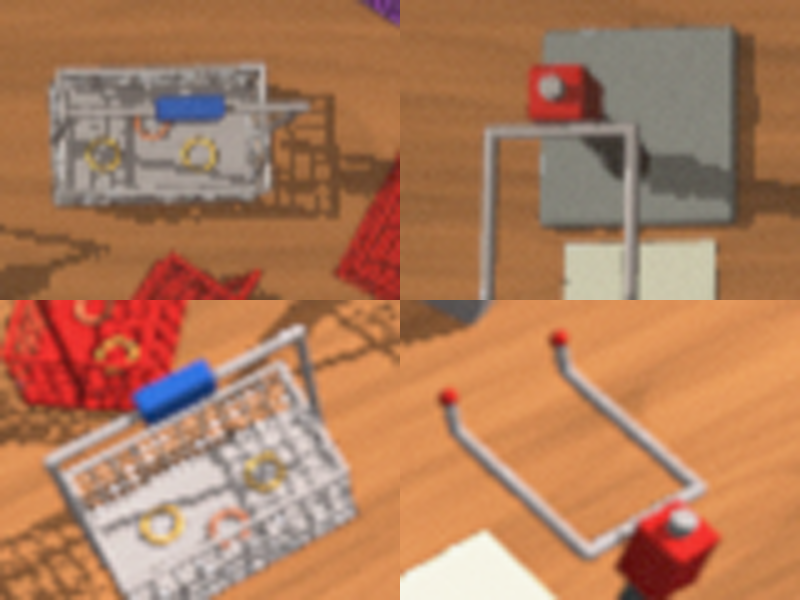

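```bash
cat > fit.py <<'E'
from h import *
from scipy.optimize import least_squares
def fit(obs,x0):
    # obs: list of (cam, localP, uv)
    def r(p,Rz=None):
        out=[]
        for c,P,uv in obs:
            W=R.from_euler("z",p[2]).apply(P)+[p[0],p[1],0]
            out.append(proj(c,W)[0]-uv)
        return np.array(out)
    s=least_squares(lambda p:r(p).ravel(),x0,loss="soft_l1",x_scale=[.01,.01,.01]); return s.x,r(s.x)
E
python3 - <<'E'
from rig import capture,kin,monitor
from fit import *
s=capture("scene");t=capture("top")
q=lambda x,o,y0=0:np.array([o[0]+(x[0]+.5)/5-.5,o[1]+(x[1]-y0+.5)/5-.5])
T=lambda x:q(x,(330,185)); S=lambda x:q(x,(160,242),300)
ob=[(t,[0,0,.152],T((190,107))),(t,[0,-.068,.14],T((306,105))),
 (t,[.04,.065,.055],T((58,70))),(t,[.04,-.065,.055],T((263,68))),(t,[-.04,-.065,.055],T((268,197))),(t,[-.04,.065,.055],T((57,203))),
 (s,[0,0,.142],S((175,390))),(s,[0,.068,.14],S((302,332))),(s,[0,-.068,.14],S((48,460)))]
b,r=fit(ob,[.54,-.37,0]);print("basket",b,"\n",r.round(1).tolist())
T=lambda x:q((x[0]-400,x[1]),(120,125)); S=lambda x:q((x[0]-400,x[1]),(385,150),300)
ob=[(t,[.068,.042,.171],T((489,130))),(t,[.068,-.042,.171],T((632,130))),(t,[-.047,.042,.19],(136,187)),(t,[-.047,-.042,.19],(166,187)),
 (s,[-.047,.042,.19],S((560,339))),(s,[-.047,-.042,.19],S((448,397))),(s,[.068,.042,.171],S((703,487))),(s,[.068,-.042,.171],S((590,552)))]
h,r=fit(ob,[.63,.256,0]);print("hanger",h,"\n",r.round(1).tolist())
for sg in (1,-1):
  for (x,y,z),a in [((*b[:2],.25),b[2]),((*b[:2],.12),b[2]),((h[0]-.12,h[1],.32),h[2]),((*h[:2],.19),h[2]),((*h[:2],.14),h[2])]:
    o=(R.from_euler("z",a+sg*np.pi/2)*R.from_euler("x",np.pi)).as_rotvec()
    j=kin.inverse_kinematics([x,y,z],o); print(sg,None if j is None else np.round(j,2))
E
```

```text
basket [ 0.54360518 -0.37231597  0.03298747] 
 [[-0.3, 0.1], [-1.1, 0.8], [-0.6, -0.1], [-0.2, -0.3], [-0.1, -0.8], [0.4, -1.5], [-0.4, 0.2], [-1.1, -0.2], [-0.4, -0.4]]
hanger [0.62837603 0.26051497 0.06152353] 
 [[-0.1, 0.0], [-0.4, -1.2], [-1.1, 0.7], [-2.0, -0.6], [-0.7, -0.2], [-0.2, 0.3], [-1.2, 0.5], [-0.5, 0.9]]
1 [-0.05  0.78  1.01  1.51 -0.69  1.23  1.1 ]
1 [ 0.09  0.83  0.7   1.62 -0.63  0.94  1.05]
1 [-0.8   0.36  0.31  1.64 -0.12  1.15 -0.4 ]
1 [-0.64  0.67  0.26  1.49 -0.19  1.01 -0.27]
1 [-0.63  0.72  0.24  1.53 -0.2   0.92 -0.26]
-1 [-0.11  0.9   1.22  1.52 -0.86  1.34 -1.91]
-1 [-0.11  1.11  1.22  1.63 -1.1   1.23 -1.75]
-1 [-0.3   0.37 -0.38  1.62  0.15  1.18  2.49]
-1 [-0.21  0.68 -0.44  1.46  0.31  1.07  2.49]
-1 [-0.21  0.74 -0.45  1.5   0.36  0.98  2.45]
```

```bash
cat >> h.py <<'E'
B=np.array([0.5436,-.3723,.033]); H=np.array([.6284,.2605,.0615])
def ori(a): return (R.from_euler("z",a+np.pi/2)*R.from_euler("x",np.pi)).as_rotvec()
E
python3 - <<'E'
from rig import *
from h import *
ctrl.move_to([*B[:2],.27],ori(B[2]))
w=capture("wrist"); print(w["fx"],w["position"],w["orientation"])
s=monitor.get_state();print(s["time"],s["eef_pos"],s["q"].round(2),s["ft_force"])
cv2.imwrite("pics/w1.png",w["pixels"])
# expected grip centre in the fisheye
def fish(P):
    p=R.from_rotvec(w["orientation"]).inv().apply(P-np.array(w["position"])); th=np.arctan2(np.hypot(p[0],p[1]),p[2]); n=p[:2]/np.hypot(p[0],p[1]); return n*th*w["fx"]+[w["cx"],w["cy"]]
Rb=R.from_euler("z",B[2])
for y in (-.02,0,.02): print(fish(Rb.apply([0,y,.152])+[*B[:2],0]))
hsv=cv2.cvtColor(w["pixels"],cv2.COLOR_BGR2HSV); m=cv2.inRange(hsv,(100,150,60),(125,255,255))
n,l,st,ce=cv2.connectedComponentsWithStats(m); print([(st[i].tolist(),ce[i].round(1).tolist()) for i in range(1,n) if st[i,4]>40])
E
```

```text
325.19226210127806 [ 0.54143856 -0.30252379  0.41271964] [2.85898247 0.04970122 0.00865987]
3.7667 [ 0.54397753 -0.37178655  0.26990478] [-0.05  0.76  1.01  1.49 -0.66  1.26  1.08] [-0.40163837 -0.36865974  0.37887421]
[280.57430111 222.63739329]
[280.60547987 199.83564264]
[280.64025749 176.14588065]
[([276, 176, 16, 48, 718], [283.2, 199.7]), ([99, 178, 43, 36, 649], [118.2, 194.8]), ([219, 344, 10, 11, 44], [222.8, 349.0])]
```

View pics/w1.png

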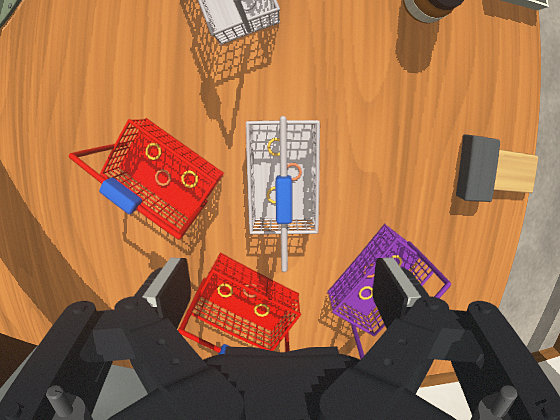

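The wrist view shows the blue grip at (284,200) between the open fingers, about 3 px right of my estimate. That means +2 mm in x. I'll grasp and lift.

```bash
python3 - <<'E'
from rig import *
from h import *
b=[B[0]+.0022,B[1]]
def st(n):
    s=monitor.get_state();print(n,round(s["time"],2),s["eef_pos"].round(4),s["ft_force"].round(2),round(float(s["gripper_width"]),3),round(float(s["grasp_force"]),1));return s
ctrl.line_to([*b,.1235],ori(B[2]))
st("down"); ctrl.grip(0.0); st("grip")
ctrl.line_to([*b,.16],max_speed=.08); ctrl.wait(.3); st("lift")
ctrl.line_to([*b,.32],max_speed=.2); ctrl.wait(.2); st("up")
w=capture("wrist"); cv2.imwrite("pics/w2.png",w["pixels"])
E
```

```text
down 4.89 [ 0.5461 -0.3727  0.1244] [ 0.24 -0.51  0.16] 1.003 0.0
grip 5.55 [ 0.546  -0.3724  0.1237] [0.69 0.23 3.43] 0.15 59.9
lift 6.46 [ 0.5457 -0.3723  0.1597] [ 0.13 -0.55 -3.04] 0.154 58.9
up 7.61 [ 0.5456 -0.3721  0.3191] [-0.16  0.39 -2.96] 0.154 58.9
```

View pics/w2.png

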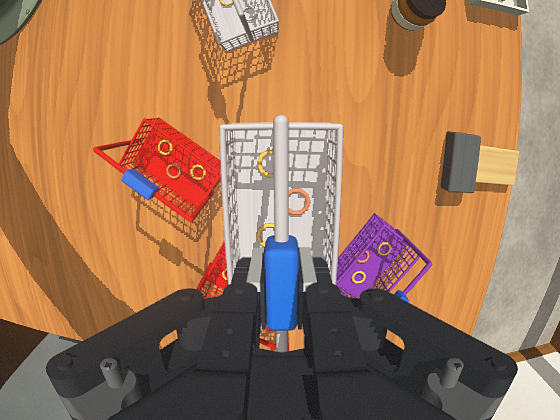

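The blue basket is held squarely, and the yellow basket hasn't been touched. Next I carry it to the front of the hanger.

```bash
cat >> h.py <<'E'
def hp(x,y,z): return R.from_euler("z",H[2]).apply([x,y,0])+[H[0],H[1],z]
def fish(w,P):
    p=R.from_rotvec(w["orientation"]).inv().apply(P-np.array(w["position"])); th=np.arctan2(np.hypot(p[0],p[1]),p[2]); n=p[:2]/np.hypot(p[0],p[1]); return (n*th*w["fx"]+[w["cx"],w["cy"]]).round(1)
def st(n):
    from rig import monitor
    s=monitor.get_state();print(n,round(s["time"],2),s["eef_pos"].round(4),s["ft_force"].round(2),round(float(s["gripper_width"]),3));return s
E
python3 - <<'E'
from rig import *
from h import *
ctrl.line_to(hp(-.12,0,.335),ori(H[2]),max_speed=.22)
ctrl.line_to(hp(-.12,0,.197),max_speed=.12); ctrl.wait(.3); st("pre")
w=capture("wrist"); s=capture("scene"); t=capture("top")
for n,P in [("tip+",hp(-.047,.042,.19)),("tip-",hp(-.047,-.042,.19)),("cor+",hp(.068,.042,.171)),("cor-",hp(.068,-.042,.171))]: print(n,fish(w,P),proj(s,P).round(1),proj(t,P).round(1))
k=lambda c,u,v:cv2.resize(c["pixels"][v:v+90,u:u+120],(360,270),interpolation=cv2.INTER_CUBIC)
a=np.hstack([cv2.resize(w["pixels"],(430,322)),np.vstack([k(s,360,120),k(t,100,120)])[:540]] ) if 0 else None
c=np.zeros((540,800,3),np.uint8); c[:330,:440]=cv2.resize(w["pixels"],(440,330)); c[:270,440:]=k(s,360,120); c[270:,440:]=k(t,100,120)
cv2.imwrite("pics/p1.png",c)
hsv=cv2.cvtColor(w["pixels"],cv2.COLOR_BGR2HSV); m=cv2.inRange(hsv,(0,170,60),(6,255,255))|cv2.inRange(hsv,(174,170,60),(180,255,255))
n,l,sx,ce=cv2.connectedComponentsWithStats(m); print([(sx[i].tolist(),ce[i].round(1).tolist()) for i in range(1,n) if sx[i,4]>15])
E
```

```text
pre 12.26 [0.5087 0.2532 0.1972] [-0.57 -0.61 -2.1 ] 0.151
tip+ [426.7 175.6] [[415.9 157.2]] [[134.9 187.6]]
tip- [404.8 316.8] [[394.  169.3]] [[164.  186.4]]
cor+ [552.2 176.6] [[444.  187.5]] [[137.3 150.6]]
cor- [527.5 285. ] [[422.1 200.9]] [[165.6 149.4]]
[([416, 163, 20, 20, 311], [426.0, 172.4]), ([522, 205, 21, 45, 567], [531.8, 225.1]), ([542, 206, 18, 57, 665], [553.0, 237.8]), ([513, 321, 7, 7, 34], [516.2, 323.9]), ([499, 336, 7, 8, 45], [502.2, 339.4]), ([498, 346, 7, 7, 29], [501.3, 349.0])]
```

View pics/p1.png

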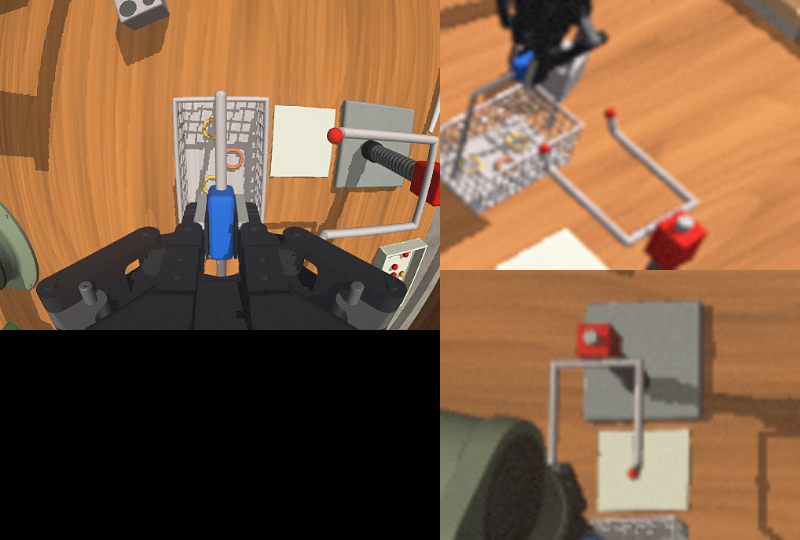

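The tips match the prediction to within about 2 mm; I'll shift y by +1 mm. Next I bring the bar in over the tips and lower it to just above the prongs, sampling the force along the way.

```bash
cat >> h.py <<'E'
def favg(n=10):
    from rig import ctrl,monitor
    f=[];
    for _ in range(n): ctrl.wait(.03); s=monitor.get_state(); f.append(s["ft_force"])
    f=np.array(f); print(round(s["time"],2),s["eef_pos"].round(4),f.mean(0).round(2),f.std(0).round(2)); return f.mean(0)
E
python3 - <<'E'
from rig import *
from h import *
Y=.001
ctrl.line_to(hp(0,Y,.197),max_speed=.08); favg()
ctrl.line_to(hp(0,Y,.167),max_speed=.06); favg()
w=capture("wrist"); s=capture("scene")
c=np.zeros((420,800,3),np.uint8); c[:330,:440]=cv2.resize(w["pixels"],(440,330)); c[:270,440:]=cv2.resize(s["pixels"][130:250,370:530],(360,270),interpolation=cv2.INTER_CUBIC)
cv2.imwrite("pics/p2.png",c)
E
```

```text
14.39 [0.6282 0.2616 0.197 ] [-0.04 -0.   -2.19] [0.68 0.53 0.51]
15.38 [0.6284 0.2615 0.1672] [ 0.08  0.03 -2.23] [0.53 0.63 0.4 ]
```

View pics/p2.png

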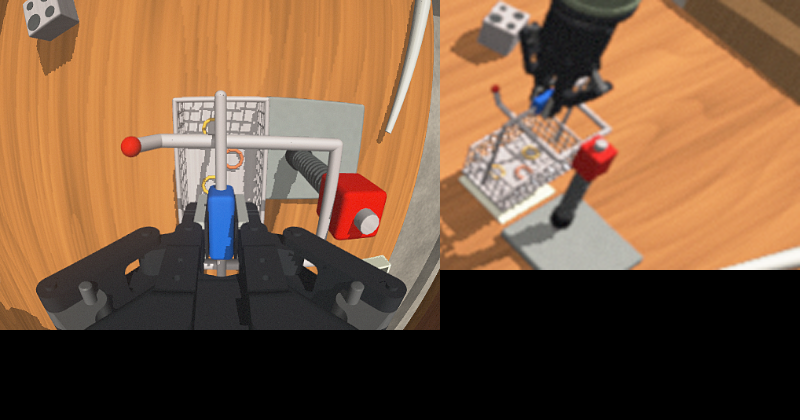

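The bar is across both prongs, near the seat centre. I'll lower it while watching the force.

```bash
python3 - <<'E'
from rig import *
from h import *
Y=.001
for z in (.158,.151,.1465):
    ctrl.line_to(hp(0,Y,z),max_speed=.03); f=favg(12)
w=capture("scene");
E
```

```text
16.32 [0.6284 0.2615 0.1581] [-0.36  0.21 -1.29] [0.36 0.55 0.56]
17.11 [0.6284 0.2615 0.1511] [0.55 0.21 0.73] [0.31 0.47 0.56]
17.81 [0.6283 0.2615 0.1465] [-0.12  0.17  2.22] [0.4  0.41 0.67]
```

```bash
python3 - <<'E'
from rig import *
from h import *
Y=.001
ctrl.line_to(hp(0,Y,.1431),max_speed=.02); favg(20); ctrl.wait(.3)
ctrl.line_to(hp(0,Y,.1537),max_speed=.02); favg(20)
w=capture("wrist"); s=capture("scene")
c=np.zeros((420,800,3),np.uint8); c[:330,:440]=cv2.resize(w["pixels"],(440,330)); c[:270,440:]=cv2.resize(s["pixels"][130:250,370:530],(360,270),interpolation=cv2.INTER_CUBIC)
cv2.imwrite("pics/p3.png",c)
E
```

```text
18.84 [0.6283 0.2615 0.1431] [-0.06  0.07  3.33] [0.52 0.41 0.41]
20.49 [0.6283 0.2615 0.1537] [ 0.46  0.22 -0.11] [0.48 0.42 0.72]
```

View pics/p3.png

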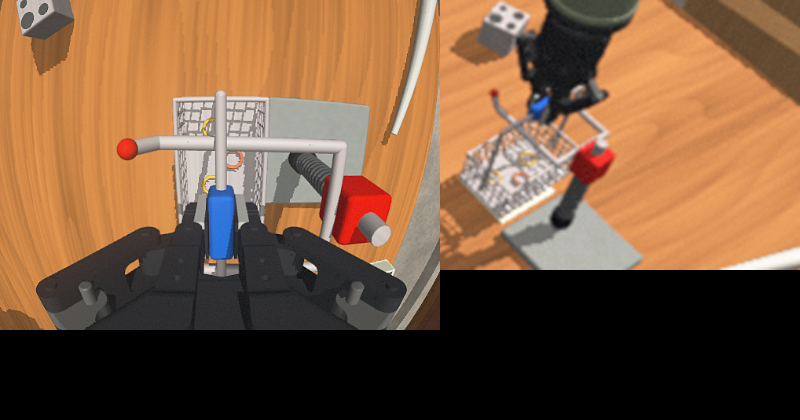

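The tug reached about 18 mm of sink at about 3.3 N, and the force at the grip is back near zero. I can release now.

```bash
python3 - <<'E'
from rig import *
from h import *
Y=.001
ctrl.grip(.25); ctrl.wait(.3); ctrl.grip(.55); favg(8)
ctrl.line_to(hp(0,Y,.22),max_speed=.04); ctrl.line_to(hp(0,Y,.34),max_speed=.1); ctrl.wait(1.5); favg(8)
w=capture("wrist"); s=capture("scene")
P=[proj(s,hp(-.047,y,.19-.0073)).round(1).tolist() for y in (.042,-.042)]; print(P)
c=np.zeros((420,800,3),np.uint8); c[:330,:440]=cv2.resize(w["pixels"],(440,330)); c[:270,440:]=cv2.resize(s["pixels"][130:250,370:530],(360,270),interpolation=cv2.INTER_CUBIC)
cv2.imwrite("pics/p4.png",c)
ctrl.wait(1); w2=capture("wrist"); d=cv2.absdiff(w["pixels"],w2["pixels"]); print("changed px",int((d.max(2)>40).sum()))
E
```

```text
21.77 [0.6283 0.2615 0.1537] [-0.27  0.11 -0.22] [0.41 0.25 0.42]
26.7 [0.6283 0.2615 0.34  ] [0.06 0.09 0.05] [0.49 0.41 0.37]
[[[415.1, 159.0]], [[393.4, 171.1]]]
changed px 176
```

View pics/p4.png

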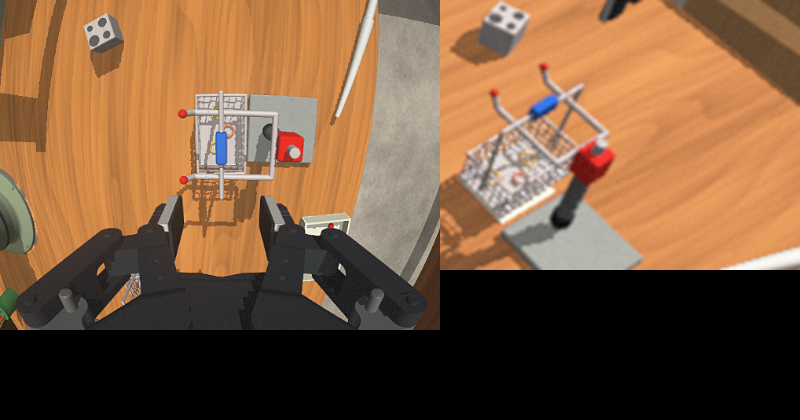

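The basket hangs on both prongs and the gripper is clear. I'll check that it has settled, then hand in.

```bash
python3 - <<'E'
from rig import *
from h import *
ctrl.wait(5)
def blue(c):
    m=cv2.inRange(cv2.cvtColor(c["pixels"],cv2.COLOR_BGR2HSV),(100,150,60),(125,255,255)); m[:150]=0;m[240:]=0
    M=cv2.moments(m[:,200:400],True); return round(M["m10"]/M["m00"],2),round(M["m01"]/M["m00"],2)
p=[]
for i in range(6): p.append(blue(capture("wrist"))); ctrl.wait(.22)
print(p, monitor.get_state()["time"])
print(ticket.finish_job())
E
```

```text
[(81.01, 188.23), (81.01, 188.23), (81.01, 188.23), (81.01, 188.23), (81.01, 188.23), (81.01, 188.23)] 34.45
the job is handed in; nothing more can be done
None
```

The blue-grip basket hangs still on both prongs after a tug to about 18 mm of dip (about 3.3 N), the yellow-grip basket was left where it stood, and the job was handed in at about 34 s.

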